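# Present the sweet dish to the guest, thumb tab first

## Task

Take the white serving dish by the wooden bar of its hoop handle, lift it straight up clear of the cork mat and only then turn it about a quarter turn so that its blue thumb tab points at the teal cup, where the guest sits. Keep the dish level so that the red sweet stays in the middle of it, and do not touch the sweet or disturb the cups. Finish still holding the dish in the gripper, level and still, about a hand's breadth (10 cm) above the middle of the mat.

Things in the scene. Friction and masses are not known exactly. Their poses are not given: they have to be found in the camera images.
- dish_grip (a point): centre of the wooden bar at the top of the dish's hoop handle: the place to grip from above. Bar 14 mm thick (dish x), 76 mm long (dish y), 22 mm tall, level, on two steel wires; this point is 130 mm above the dish's underside, on its axis. Axes as dish. Free space below the bar: 75 mm down to the sweet
- dish: white round footed dish, 170 mm across, rim 32 mm high, 0.25 to 0.5 kg, loose, standing in the middle of the mat; origin at the centre of its underside (foot 72 mm across). Its x axis points out through the blue thumb tab, its hoop handle spans it along y, z is up. It is dished: a flat middle about 20 mm across whose floor is 15 mm above the underside, then a shallow slope of 7 degrees, steeper at the rim. At the start the tab points roughly at the robot
- dish_tab (a point): centre of the round end of the blue thumb tab (34 mm wide, sticks out 53 mm from the rim, 6 mm thick), 121 mm from the dish's axis along its x, 28 mm above its underside
- dish_middle (a point): centre of the inside floor of the dish, 15 mm above its underside
- sweet_center (a point): centre of the red ball-shaped hard sweet, 30 mm across, 20 g, loose, lying in the middle of the dish; it rolls if the dish is tilted or jerked
- mat: square cork mat 200 x 200 mm, 6 mm thick, fixed, origin at the centre of its underside on the worktop; its sides lie along the dish's as found
- teal_cup_mid (a point): centre of the round bowl of the small teal cup with a handle (bowl 59 mm across, 52 mm high, 83 mm long with handle), half-way up; loose, stands to the left or the right of the mat: the tab must point at it
- white_cup_mid (a point): centre of the round bowl of the white cup (62 mm across, 55 mm high, 90 mm long with handle), half-way up; loose, stands on the other side; leave alone

How it is judged:
On the way:
1. the dish is lifted clear of the mat (25 mm) as it stood, not yet turned (within 0.5 rad), the sweet in it (z of dish in the frame of mat above 0.031 m and angle between the x axis of dish and the x axis of mat, either way round below 0.5 rad and contact force between the fingers and dish above 0.5 N and distance between sweet_center and dish_middle below 0.035 m), for 0.1 s.
At the end, for the whole second after the job is handed in: Gripper holds the dish 44 to 194 mm clear of the mat, within 50 mm of its centre, level within 0.10 rad, still (0.03 m/s, 0.15 rad/s); the line out through the tab passes within 45 mm of the teal cup's centre; the sweet is within 20 mm of the dish's middle (x of teal_cup_mid in the frame of dish above 0.08 m and y of teal_cup_mid in the frame of dish between -0.045 and 0.045 m and z of dish in the frame of mat between 0.05 and 0.2 m and horizontal distance between dish and mat below 0.05 m and angle between dish's own z axis and vertical below 0.1 rad and distance between sweet_center and dish_middle below 0.03 m and horizontal distance between sweet_center and dish_middle below 0.02 m and linear speed of dish below 0.03 m/s and angular speed of dish below 0.15 rad/s and contact force between the fingers and dish above 1 N and contact force between dish and mat below 0.1 N); the arm keeps its last pose, push and grip.
It fails at once if the sweet rolls more than 35 mm from the middle of the dish or falls out (horizontal distance between sweet_center and dish_middle above 0.035 m).
It fails at once if the robot touches the sweet (contact force between any of the fingers, the arm and sweet above 0.2 N).
It fails at once if a cup is shifted by more than 15 mm (distance of any of teal_cup_mid, white_cup_mid from where it was at the start of the episode above 0.015 m).
It also fails if it takes over 38 s, if anything falls off the work surface, if the arm or the gripper's body presses on something with over 40 N, if the wrist force passes 120 N, or if a joint passes its speed limit or range.

## Robot

A 7-joint arm with a two-finger parallel gripper is mounted at the origin on a cart in front of the work surface, level with it; the furniture and walls round the work are solid. World frame = base frame: x ahead of the robot, y to its left, z up, the work surface at z = 0. Lengths are in m, angles in rad, forces in N, time in s.
With the tool pointing down it reaches from about 0.35 to 0.775 m from the base axis. Payload 3.1 kg.
Tool frame: the origin (TCP) lies at the very end of the fingers, on their centre line; the grasp point (between the pads) lies 19 mm behind it; z points along the fingers, y is the direction in which the jaws open and shut (so a half turn about z gives the same grasp; the last joint's range is limited). The gripper opens to 85 mm and grips with 20 to 120 N. Pads are 22 mm wide; open, the fingers measure 114 mm over their backs; the gripper's body (76 mm by 85 mm) begins 54 mm behind the grasp point. The pads swing forward as they close: fully open they stand 13 mm farther back than shut.
Start: joints at [1.063, 0.311, 0.014, 1.512, -0.004, 1.319, -0.027], TCP at [0.247, -0.491, 0.231] pointing down, gripper open.
Joint ranges: [-2.7, 2.7], [-0.3, 1.91], [-1.27, 1.3], [0.12, 2.57], [-1.44, 4.58], [0.2, 2.03], [-3.05, 3.05]. Speed limits (rad/s): [2.79, 2.79, 3.14, 3.14, 3.14, 3.14, 3.14].

## Interface

Orientations are given as a unit quaternion [w, x, y, z].
In Python, from workcell import read_state, capture, camera_info, close_job, recognise, landmark_of gives the robot as it stands. The module is installed in compiled form; this text tells all that it offers.
- The arm moves only by the shell command python3 -m jog 'ROWS'. ROWS is JSON, a list of rows, each an object with "slide": the shift along the tool's x, y, z in cm, a list of three; "twist": the turn about the tool's z in rad; "fingers": the opening, from -1 (shut) to 1 (fully open). A call has 1 to 20 rows; each row shifts and turns the commanded pose from where the row before left it, along the tool's axes as they then stand; what a row does not reach is not made up. A row lasts 1/12 s, in which the tool goes at most 41.7 mm and 7.16 degrees, less where a joint would pass 70% of its speed; a pose out of reach is approached as far as the arm can. A call with a gripper value outside its range is refused whole. The fingers move at their own pace and stop on an object; the grip force is fixed at half the most. Time passes only in rows, so rows that do not move let the fingers close. It gives the time, the measured TCP pose, the force and the opening at its end, in the units of the state.
- read_state(): the state, without advancing time (a new reading comes with each control period).
- capture(name): name is "side" or "top"; returns the picture (384x512x3 uint8, red, green, blue); there is no depth.
- camera_info(name): a dict with "camera_matrix" (3x3 intrinsics, pixels), "R" (3x3) and "t" (3): a world point X has camera coordinates R X + t. Camera axes: x right, y down, z forward; pixel columns grow to the right and rows downward; lengths in m; the calibration is good to about 2 mm. A picture is of the moment at which its call begins. camera_info takes no time and is no camera call.
- close_job(): hands the job in, once; it reports no verdict.
Trained networks look in the newest picture that a camera, given by its name, has taken for a name from the list of things; names that differ only in an ending like _2 or _b are one class to them, and where a whole thing is asked for, a point or a joint stands for the part that bears it (a point fixed in the world has none). Each returns a list of dicts, best first, with "score" (0 to 1); they miss things now and then, are a little off and sometimes report something else, mostly with a low value. They report only what shows in the picture. A call takes as long as a camera call.
- recognise(label, camera): "box" ([left, top, width, height] in pixels, round what is visible of it).
- landmark_of(label, camera): "pixel" ([row, column] in pixels: a listed point, or the origin of a listed thing).
The state is a dict: "clock": time; "joint_pos": joint angles; "qd": joint speeds; "tau": joint torques, N m; "ee_pos": TCP position; "orientation": TCP orientation; "contact_force": force on the tool from outside, world axes, zero at the start; "torque": the same for the moment, N m; "finger_gap": finger opening in m.
Only numpy, scipy, OpenCV 4.12 (cv2) and the standard library are available. Lean on these libraries where they do the work, as an engineer would, in place of code of your own. Each camera call takes 0.05 s, during which the arm holds its last target. There are 200 camera calls.

## Working session

There is one attempt and no reset: what is moved stays moved. The work goes in short steps, Python scripts to look and compute and a shell command to move; the robot and the scene stay as the last step left them, time stands still between calls to the robot, and variables do not carry over. Pictures are saved under pics/ and viewed, about 8 in all and at most 12, crops included, and the job is handed in when it is done.

```bash
mkdir -p pics; cat > h.py <<'E'
import numpy as np, cv2
from workcell import *
def tri(label):
    A=[];b=[];out={}
    P=[]
    for c in("side","top"):
        r=landmark_of(label,c)
        if not r: out[c]=None; continue
        p=r[0]["pixel"]; out[c]=(np.round(p,1).tolist(),round(r[0]["score"],2))
        i=camera_info(c); P.append((np.array(i["camera_matrix"])@np.c_[i["R"],i["t"]],np.array([p[1],p[0]],float)))
    if len(P)<2: return None,out
    X=cv2.triangulatePoints(P[0][0],P[1][0],P[0][1],P[1][1]).ravel(); X=X[:3]/X[3]
    e=[np.linalg.norm((M@np.r_[X,1])[:2]/(M@np.r_[X,1])[2]-q) for M,q in P]
    return np.round(X,4),out,np.round(e,1)
E
python3 - <<'E'
from h import *
for c in("side","top"): globals()[c]=capture(c)
im=np.vstack([side,top])[:,:,::-1]
cv2.imwrite("pics/a.png",cv2.resize(np.hstack([side,top])[:,:,::-1],(800,300),interpolation=cv2.INTER_AREA))
cv2.imwrite("pics/top.png",top[:,:,::-1])
for l in "dish_grip dish dish_tab sweet_center mat teal_cup_mid white_cup_mid".split(): print(l,*tri(l))
s=read_state();print(s["clock"],s["ee_pos"],s["orientation"],s["finger_gap"])
E
```

```text
dish_grip [ 0.5308 -0.0523  0.1224] {'side': ([167.5, 260.5], 0.63), 'top': ([163.4, 288.8], 0.57)} [0.3 0.4]
dish [ 0.5311 -0.0637 -0.0072] {'side': ([205.5, 262.6], 0.81), 'top': ([172.2, 287.6], 0.82)} [0.6 0.7]
dish_tab [ 0.4048 -0.0749  0.0251] {'side': ([210.0, 309.7], 0.73), 'top': ([225.4, 294.4], 0.9)} [0.1 0.2]
sweet_center [ 0.5301 -0.0563  0.0395] {'side': ([193.3, 260.1], 0.61), 'top': ([171.2, 287.4], 0.54)} [1.7 2. ]
mat None {'side': ([205.5, 266.4], 0.91), 'top': None}
teal_cup_mid [ 0.533  -0.2703  0.0213] {'side': ([156.6, 297.2], 0.56), 'top': ([171.6, 378.9], 0.87)} [1.9 2.5]
white_cup_mid [0.4741 0.2069 0.0178] {'side': ([280.2, 224.0], 0.89), 'top': ([192.1, 168.3], 0.75)} [3.4 3.3]
0.8 [ 0.24706397 -0.49142237  0.23134185] [5.63937017e-05 9.72995119e-01 2.30825681e-01 2.93002339e-06] 0.08562412544045368
```

View pics/a.png

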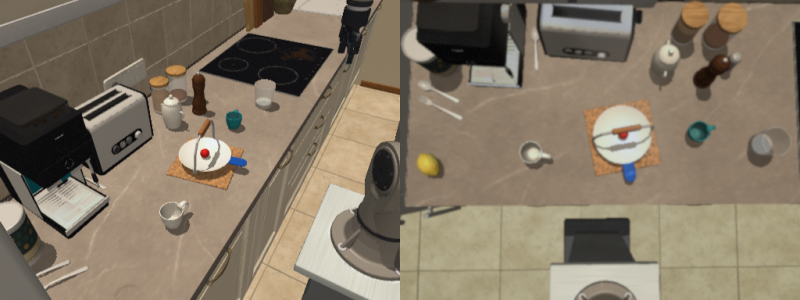

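View pics/top.png

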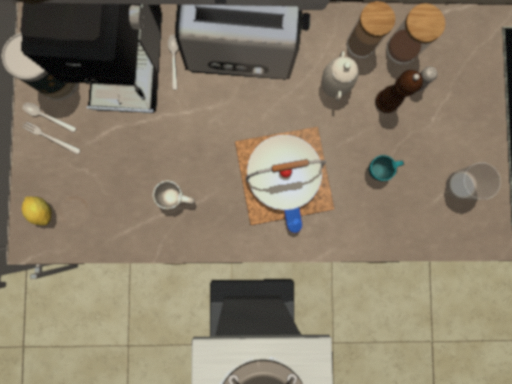

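The side view has the dish on its mat between the two cups, with the handle clear. In the top view the tab is at about (294,225), pointing at the robot and slightly right. The teal cup is at about (382,168) on the right, so the turn is counter-clockwise from above. Next I'll measure the bar, mat and axes more precisely.

```bash
cat >> h.py <<'E'
def back(c,px,z):  # px (col,row) -> world at height z
    i=camera_info(c);K,R,t=(np.array(i[k],float) for k in("camera_matrix","R","t"))
    d=R.T@np.linalg.solve(K,np.r_[px,1]);o=-R.T@t
    return (o+d*(z-o[2])/d[2])
def proj(c,X):
    i=camera_info(c);return cv2.projectPoints(np.atleast_2d(X).astype(float),np.array(i["R"]),np.array(i["t"],float),np.array(i["camera_matrix"],float),None)[0].reshape(-1,2)
E
python3 - <<'E'
from h import *
top=capture("top");side=capture("side")
h=cv2.cvtColor(top,cv2.COLOR_RGB2HSV);H,S,V=cv2.split(h)
print("px cork,bar,red,blue",h[210,256],h[165,290],h[171,287],h[225,294])
roi=np.zeros_like(H);roi[120:235,230:340]=1
mat=((H<20)&(S>105)&(V>120)&(roi>0)).astype(np.uint8)
ys,xs=np.nonzero(mat);r=cv2.minAreaRect(np.c_[xs,ys].astype(np.float32));print(r)
B=np.array([back("top",p,.006)[:2] for p in cv2.boxPoints(r)]);print("mat",B.round(4).tolist(),B.mean(0),np.linalg.norm(np.diff(B,axis=0),axis=1))
bl=((H>100)&(H<130)&(S>150)&(roi>0));ys,xs=np.nonzero(bl);print("blue",xs.mean(),ys.mean(),len(xs),xs.min(),xs.max(),ys.min(),ys.max())
print("tab c",back("top",[xs.mean(),ys.mean()],.034))
for c in("top","side"):
  print(c,[(round(x["score"],2),np.round(x["pixel"],1)) for l in("dish_grip","sweet_center") for x in landmark_of(l,c)])
  i=camera_info(c);print("cam pos",-np.array(i["R"]).T@np.array(i["t"]))
X=np.array([.531,-.057,.136])
a=cv2.resize(top[140:210,240:335],None,fx=6,fy=6,interpolation=cv2.INTER_CUBIC)
b=cv2.resize(side[150:225,225:320],None,fx=4.2,fy=4.2,interpolation=cv2.INTER_CUBIC)
W=np.zeros((420,800,3),np.uint8);a=cv2.resize(a,(470,346));W[:346,:470]=a;b=cv2.resize(b,(330,260));W[:260,470:]=b
cv2.imwrite("pics/c.png",W[:350,:,::-1])
E
```

```text
px cork,bar,red,blue [ 14 136 178] [ 13 143 161] [  2 190 187] [109 179 167]
((283.937744140625, 175.1679229736328), (85.20272064208984, 85.0798568725586), 79.3803482055664)
mat [[0.6007, 0.0613], [0.6389, -0.1355], [0.4416, -0.1694], [0.4059, 0.0251]] [ 0.52177055 -0.05465706] [0.2004347  0.20023542 0.19775726]
blue 293.16988416988414 219.95752895752895 259 286 300 209 231
tab c [ 0.41668365 -0.07119791  0.034     ]
top [(0.7, array([167.9, 289.2])), (0.54, array([167.6, 285.8]))]
cam pos [0.40981364 0.04755266 0.94875572]
side [(0.57, array([165.7, 261.7])), (0.48, array([193. , 262.9]))]
cam pos [0.10573805 0.63829136 0.7163116 ]
```

View pics/c.png

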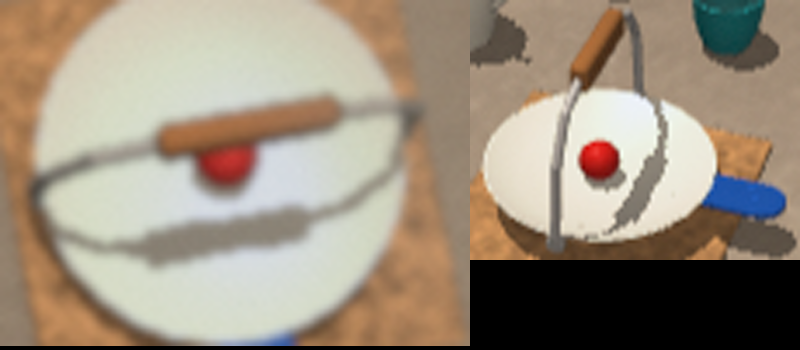

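```bash
python3 - <<'E'
from h import *
print("bar top z.140",back("top",[290.3,165.3],.140)[:2],"side z.138",back("side",[262.1,163.5],.138)[:2])
P=[]
for c in("top","side"):
    i=camera_info(c);P.append(np.array(i["camera_matrix"])@np.c_[i["R"],i["t"]])
X=cv2.triangulatePoints(P[0],P[1],np.array([290.3,165.3]),np.array([262.1,163.5])).ravel();print("tri",X[:3]/X[3])
for z in(.14,):
  a=back("top",[240+158/4.947,140+140/4.947],z);b=back("top",[240+340/4.947,140+110/4.947],z);print("bar ends",a,b,np.linalg.norm(a-b),np.degrees(np.arctan2(*(b-a)[:2])))
# white disc in top: ellipse of rim z=.038
top=capture("top");H,S,V=cv2.split(cv2.cvtColor(top,cv2.COLOR_RGB2HSV))
m=((S<60)&(V>150)).astype(np.uint8);m[:120]=0;m[235:]=0;m[:,:230]=0;m[:,340:]=0
cs,_=cv2.findContours(m,0,2);c=np.vstack([k for k in cs if len(k)>20]);hull=cv2.convexHull(c)
e=cv2.fitEllipse(hull);print("ellipse",e,"centre",back("top",e[0],.038),)
# teal bowl
for c,z in(("top",.03),("side",.03)):
    capture(c);r=landmark_of("teal_cup_mid",c)[0]["pixel"];print("teal",c,back(c,[r[1],r[0]],z)[:2])
    r=recognise("teal_cup_mid",c)[0];print(r)
E
```

```text
bar top z.140 [ 0.52509961 -0.05273829] side z.138 [ 0.52381406 -0.04988323]
tri [ 0.52584104 -0.05331676  0.13513153]
bar ends [ 0.51898533 -0.01586436  0.14      ] [ 0.5313711  -0.08991071  0.14      ] 0.0750750954356042 170.50401979795794
ellipse ((284.3106384277344, 171.90457153320312), (74.42477416992188, 75.30438232421875), 142.20997619628906) centre [ 0.52463467 -0.05171703  0.038     ]
teal top [ 0.5326584  -0.26889822]
{'box': [367.4, 152.8, 36.5, 27.0], 'score': 0.69}
teal side [ 0.53528827 -0.25338807]
{'box': [288.7, 143.5, 21.8, 23.0], 'score': 0.83}
```

```bash
python3 -m jog '[{"slide":[2.5,-1.5,0],"twist":0,"fingers":1},{"slide":[2.5,-1.5,0],"twist":0,"fingers":1},{"slide":[2.5,-1.5,0],"twist":0,"fingers":1},{"slide":[2.5,-1.5,0],"twist":0,"fingers":1},{"slide":[2.5,-1.5,0],"twist":0,"fingers":1},{"slide":[2.5,-1.5,0],"twist":0,"fingers":1},{"slide":[2.5,-1.5,0],"twist":0,"fingers":1},{"slide":[2.5,-1.5,0],"twist":0,"fingers":1},{"slide":[2.5,-1.5,0],"twist":0,"fingers":1},{"slide":[2.5,-1.5,0],"twist":0,"fingers":1},{"slide":[2.5,-1.5,0],"twist":0,"fingers":1},{"slide":[2.5,-1.5,0],"twist":0,"fingers":1},{"slide":[2.5,-1.5,0],"twist":0,"fingers":1},{"slide":[2.5,-1.5,0],"twist":0,"fingers":1},{"slide":[2.5,-1.5,0],"twist":0,"fingers":1},{"slide":[2.5,-1.5,0],"twist":0,"fingers":1},{"slide":[2.5,-1.5,0],"twist":0,"fingers":1},{"slide":[2,-1.3,0],"twist":0,"fingers":1}]'
python3 -m jog '[{"slide":[0,0,0],"twist":-0.1,"fingers":1},{"slide":[0,0,0],"twist":-0.1,"fingers":1},{"slide":[0,0,0],"twist":-0.1,"fingers":1},{"slide":[0,0,0],"twist":-0.1,"fingers":1},{"slide":[0,0,0],"twist":-0.1,"fingers":1},{"slide":[0,0,0],"twist":-0.1,"fingers":1},{"slide":[0,0,0],"twist":-0.1,"fingers":1},{"slide":[0,0,0],"twist":-0.1,"fingers":1},{"slide":[0,0,0],"twist":-0.1,"fingers":1},{"slide":[0,0,0],"twist":-0.1,"fingers":1},{"slide":[0,0,0],"twist":-0.1,"fingers":1},{"slide":[0,0,0],"twist":-0.1,"fingers":1},{"slide":[0,0,0],"twist":-0.08,"fingers":1},{"slide":[0,0,0],"twist":0,"fingers":1},{"slide":[0,0,0],"twist":0,"fingers":1}]'
cat >> h.py <<'E'
from scipy.spatial.transform import Rotation as Ro
def pose(tx=.5248,ty=-.0525,tz=.117):
    s=read_state();w,x,y,z=s["orientation"];R=Ro.from_quat([x,y,z,w]).as_matrix()
    print("t",s["clock"],"p",np.round(s["ee_pos"],4),"yaw_y",np.degrees(np.arctan2(R[1,1],R[0,1])).round(2),"tilt",np.degrees(np.arccos(-R[2,2])).round(2),"gap",s["finger_gap"],"F",np.round(s["contact_force"],2),"j7",s["joint_pos"][6])
    print("tool-axes cm to target",(100*R.T@(np.array([tx,ty,tz])-s["ee_pos"])).round(2))
E
python3 -c "
from h import *
pose()"
```

```text
clock: 2.95
ee_pos: [0.5253, -0.0497, 0.2314]
orientation: [-0.0, 0.973, 0.232, 0.0]
contact_force: [0.5, -0.4, 1.3]
finger_gap: 0.0855
clock: 4.2
ee_pos: [0.5242, -0.0522, 0.2313]
orientation: [-0.0, 0.643, 0.765, 0.0]
contact_force: [-0.7, -1.2, -0.6]
finger_gap: 0.0855
t 4.2 p [ 0.5242 -0.0522  0.2313] yaw_y 9.9 tilt 0.0 gap 0.08550326712232836 F [-0.72 -1.17 -0.56] j7 0.09606510833980898
tool-axes cm to target [-0.04  0.05 11.43]
```

```bash
python3 -m jog '[{"slide":[0,0,1],"twist":0,"fingers":1},{"slide":[0,0,1],"twist":0,"fingers":1},{"slide":[0,0,1],"twist":0,"fingers":1},{"slide":[0,0,1],"twist":0,"fingers":1},{"slide":[0,0,1],"twist":0,"fingers":1},{"slide":[0,0,1],"twist":0,"fingers":1},{"slide":[0,0,1],"twist":0,"fingers":1},{"slide":[0,0,1],"twist":0,"fingers":1},{"slide":[0,0,1],"twist":0,"fingers":1},{"slide":[0,0,1],"twist":0,"fingers":1},{"slide":[0,0,1],"twist":0,"fingers":1},{"slide":[0,0,0.4],"twist":0,"fingers":1},{"slide":[0,0,0],"twist":0,"fingers":1},{"slide":[0,0,0],"twist":0,"fingers":1}]'
cat > look.py <<'E'
import sys
from h import *
pose();a=capture("side")[130:235,200:325];b=capture("top")[125:230,235:360]
cv2.imwrite("pics/"+sys.argv[1],cv2.resize(np.hstack([a,b])[:,:,::-1],(800,336),interpolation=cv2.INTER_CUBIC))
E
python3 look.py d.png
```

```text
clock: 5.37
ee_pos: [0.5243, -0.052, 0.1172]
orientation: [-0.0, 0.643, 0.766, 0.0]
contact_force: [0.4, 0.2, -0.0]
finger_gap: 0.0854
t 5.3667 p [ 0.5243 -0.052   0.1172] yaw_y 10.03 tilt 0.01 gap 0.08540395842087156 F [ 0.39  0.25 -0.01] j7 0.043592647995509916
tool-axes cm to target [-0.05  0.04  0.02]
```

View pics/d.png

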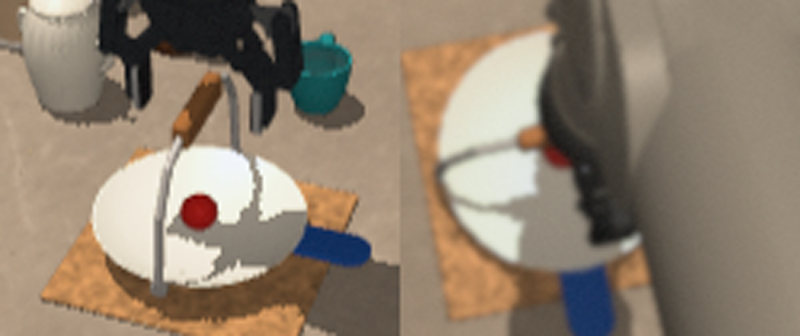

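The side view shows the bar midway between the fingertips, with the bar centre at about (197,107) and the tips at (140,105) and (258,128). I'll close gently.

```bash
python3 -m jog '[{"slide":[0,0,0],"twist":0,"fingers":0.5},{"slide":[0,0,0],"twist":0,"fingers":0},{"slide":[0,0,0],"twist":0,"fingers":-0.3},{"slide":[0,0,0],"twist":0,"fingers":-0.45},{"slide":[0,0,0],"twist":0,"fingers":-0.5},{"slide":[0,0,0],"twist":0,"fingers":-0.54},{"slide":[0,0,0],"twist":0,"fingers":-0.57},{"slide":[0,0,0],"twist":0,"fingers":-0.6},{"slide":[0,0,0],"twist":0,"fingers":-0.63},{"slide":[0,0,0],"twist":0,"fingers":-0.66},{"slide":[0,0,0],"twist":0,"fingers":-0.7},{"slide":[0,0,0],"twist":0,"fingers":-0.75},{"slide":[0,0,0],"twist":0,"fingers":-0.8},{"slide":[0,0,0],"twist":0,"fingers":-0.9},{"slide":[0,0,0],"twist":0,"fingers":-1},{"slide":[0,0,0],"twist":0,"fingers":-1},{"slide":[0,0,0],"twist":0,"fingers":-1},{"slide":[0,0,0],"twist":0,"fingers":-1}]'
python3 look.py e.png
```

```text
clock: 6.97
ee_pos: [0.5246, -0.0521, 0.1175]
orientation: [0.0, 0.643, 0.766, 0.0]
contact_force: [1.1, -0.2, 1.2]
finger_gap: 0.0134
t 6.9667 p [ 0.5246 -0.0521  0.1175] yaw_y 10.03 tilt 0.05 gap 0.013371458797809897 F [ 1.08 -0.22  1.16] j7 0.04361530258895418
tool-axes cm to target [-0.05  0.01  0.05]
```

View pics/e.png

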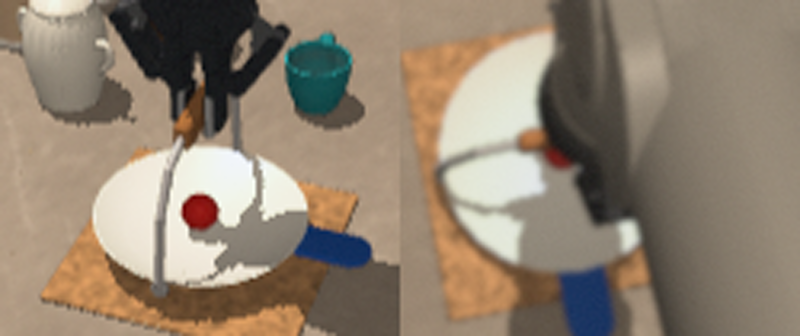

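The bar is gripped (gap 13.4 mm), and the dish and sweet haven't moved. Now a gentle lift.

```bash
python3 -m jog '[{"slide":[0,0,-0.05],"twist":0,"fingers":-1},{"slide":[0,0,-0.1],"twist":0,"fingers":-1},{"slide":[0,0,-0.15],"twist":0,"fingers":-1},{"slide":[0,0,-0.2],"twist":0,"fingers":-1},{"slide":[0,0,-0.25],"twist":0,"fingers":-1},{"slide":[0,0,-0.3],"twist":0,"fingers":-1},{"slide":[0,0,-0.3],"twist":0,"fingers":-1},{"slide":[0,0,-0.3],"twist":0,"fingers":-1},{"slide":[0,0,-0.3],"twist":0,"fingers":-1},{"slide":[0,0,-0.3],"twist":0,"fingers":-1},{"slide":[0,0,-0.3],"twist":0,"fingers":-1},{"slide":[0,0,-0.3],"twist":0,"fingers":-1},{"slide":[0,0,-0.3],"twist":0,"fingers":-1},{"slide":[0,0,-0.25],"twist":0,"fingers":-1},{"slide":[0,0,-0.2],"twist":0,"fingers":-1},{"slide":[0,0,-0.15],"twist":0,"fingers":-1},{"slide":[0,0,-0.1],"twist":0,"fingers":-1},{"slide":[0,0,0],"twist":0,"fingers":-1},{"slide":[0,0,0],"twist":0,"fingers":-1},{"slide":[0,0,0],"twist":0,"fingers":-1}]'
python3 look.py f.png
```

```text
clock: 8.73
ee_pos: [0.5241, -0.0521, 0.1556]
orientation: [-0.0, 0.643, 0.766, -0.0]
contact_force: [0.5, 0.5, -4.2]
finger_gap: 0.013
t 8.7333 p [ 0.5241 -0.0521  0.1556] yaw_y 10.03 tilt 0.03 gap 0.013043929441618664 F [ 0.54  0.47 -4.21] j7 0.06535729812181962
tool-axes cm to target [-0.05  0.07  3.86]
```

View pics/f.png

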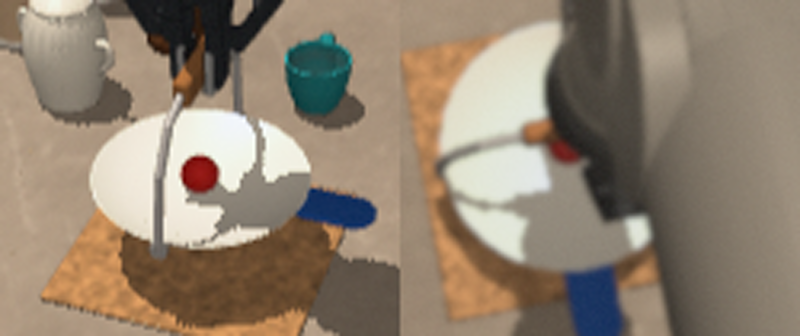

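The dish is lifted 38 mm and level, with the sweet central at about (200,173). I'll raise it another 6 cm, then turn slowly.

```bash
python3 -m jog '[{"slide":[0,0,-0.1],"twist":0,"fingers":-1},{"slide":[0,0,-0.2],"twist":0,"fingers":-1},{"slide":[0,0,-0.3],"twist":0,"fingers":-1},{"slide":[0,0,-0.4],"twist":0,"fingers":-1},{"slide":[0,0,-0.4],"twist":0,"fingers":-1},{"slide":[0,0,-0.4],"twist":0,"fingers":-1},{"slide":[0,0,-0.4],"twist":0,"fingers":-1},{"slide":[0,0,-0.4],"twist":0,"fingers":-1},{"slide":[0,0,-0.4],"twist":0,"fingers":-1},{"slide":[0,0,-0.4],"twist":0,"fingers":-1},{"slide":[0,0,-0.4],"twist":0,"fingers":-1},{"slide":[0,0,-0.4],"twist":0,"fingers":-1},{"slide":[0,0,-0.4],"twist":0,"fingers":-1},{"slide":[0,0,-0.4],"twist":0,"fingers":-1},{"slide":[0,0,-0.4],"twist":0,"fingers":-1},{"slide":[0,0,-0.3],"twist":0,"fingers":-1},{"slide":[0,0,-0.2],"twist":0,"fingers":-1},{"slide":[0,0,-0.1],"twist":0,"fingers":-1},{"slide":[0,0,0],"twist":0,"fingers":-1},{"slide":[0,0,0],"twist":0,"fingers":-1}]'
python3 -m jog '[{"slide":[0,0,0],"twist":-0.005,"fingers":-1},{"slide":[0,0,0],"twist":-0.01,"fingers":-1},{"slide":[0,0,0],"twist":-0.015,"fingers":-1},{"slide":[0,0,0],"twist":-0.02,"fingers":-1},{"slide":[0,0,0],"twist":-0.025,"fingers":-1},{"slide":[0,0,0],"twist":-0.03,"fingers":-1},{"slide":[0,0,0],"twist":-0.03,"fingers":-1},{"slide":[0,0,0],"twist":-0.03,"fingers":-1},{"slide":[0,0,0],"twist":-0.03,"fingers":-1},{"slide":[0,0,0],"twist":-0.03,"fingers":-1},{"slide":[0,0,0],"twist":-0.03,"fingers":-1},{"slide":[0,0,0],"twist":-0.03,"fingers":-1},{"slide":[0,0,0],"twist":-0.03,"fingers":-1},{"slide":[0,0,0],"twist":-0.03,"fingers":-1},{"slide":[0,0,0],"twist":-0.025,"fingers":-1},{"slide":[0,0,0],"twist":-0.02,"fingers":-1},{"slide":[0,0,0],"twist":-0.015,"fingers":-1},{"slide":[0,0,0],"twist":-0.01,"fingers":-1},{"slide":[0,0,0],"twist":-0.005,"fingers":-1},{"slide":[0,0,0],"twist":0,"fingers":-1}]'
python3 look.py g.png
```

```text
clock: 10.5
ee_pos: [0.5241, -0.0521, 0.2156]
orientation: [-0.0, 0.643, 0.766, -0.0]
contact_force: [-0.4, -0.1, -5.2]
finger_gap: 0.0131
clock: 12.17
ee_pos: [0.5242, -0.0521, 0.2158]
orientation: [-0.0, 0.469, 0.883, -0.0]
contact_force: [1.1, 0.2, -4.0]
finger_gap: 0.0131
t 12.1667 p [ 0.5242 -0.0521  0.2158] yaw_y 34.11 tilt 0.0 gap 0.013137066063071766 F [ 1.11  0.18 -3.96] j7 0.4887547697958245
tool-axes cm to target [-0.07  0.02  9.88]
```

View pics/g.png

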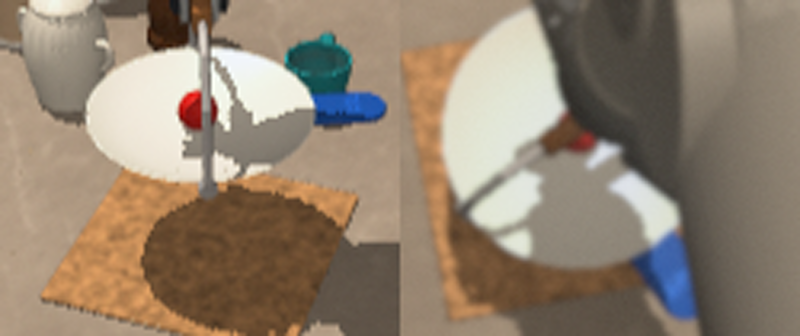

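The tab is swinging towards the teal cup and the sweet is still central at (197,110). I'll do the remaining 1.02 rad.

```bash
python3 -m jog '[{"slide":[0,0,0],"twist":-0.01,"fingers":-1},{"slide":[0,0,0],"twist":-0.02,"fingers":-1},{"slide":[0,0,0],"twist":-0.03,"fingers":-1},{"slide":[0,0,0],"twist":-0.03,"fingers":-1},{"slide":[0,0,0],"twist":-0.03,"fingers":-1},{"slide":[0,0,0],"twist":-0.03,"fingers":-1},{"slide":[0,0,0],"twist":-0.03,"fingers":-1},{"slide":[0,0,0],"twist":-0.03,"fingers":-1},{"slide":[0,0,0],"twist":-0.03,"fingers":-1},{"slide":[0,0,0],"twist":-0.03,"fingers":-1},{"slide":[0,0,0],"twist":-0.03,"fingers":-1},{"slide":[0,0,0],"twist":-0.03,"fingers":-1},{"slide":[0,0,0],"twist":-0.03,"fingers":-1},{"slide":[0,0,0],"twist":-0.03,"fingers":-1},{"slide":[0,0,0],"twist":-0.03,"fingers":-1},{"slide":[0,0,0],"twist":-0.03,"fingers":-1},{"slide":[0,0,0],"twist":-0.03,"fingers":-1},{"slide":[0,0,0],"twist":-0.03,"fingers":-1},{"slide":[0,0,0],"twist":-0.03,"fingers":-1},{"slide":[0,0,0],"twist":-0.03,"fingers":-1}]'
python3 -m jog '[{"slide":[0,0,0],"twist":-0.03,"fingers":-1},{"slide":[0,0,0],"twist":-0.03,"fingers":-1},{"slide":[0,0,0],"twist":-0.03,"fingers":-1},{"slide":[0,0,0],"twist":-0.03,"fingers":-1},{"slide":[0,0,0],"twist":-0.03,"fingers":-1},{"slide":[0,0,0],"twist":-0.03,"fingers":-1},{"slide":[0,0,0],"twist":-0.03,"fingers":-1},{"slide":[0,0,0],"twist":-0.03,"fingers":-1},{"slide":[0,0,0],"twist":-0.03,"fingers":-1},{"slide":[0,0,0],"twist":-0.03,"fingers":-1},{"slide":[0,0,0],"twist":-0.03,"fingers":-1},{"slide":[0,0,0],"twist":-0.03,"fingers":-1},{"slide":[0,0,0],"twist":-0.03,"fingers":-1},{"slide":[0,0,0],"twist":-0.02,"fingers":-1},{"slide":[0,0,0],"twist":-0.01,"fingers":-1},{"slide":[0,0,0],"twist":0,"fingers":-1},{"slide":[0,0,0],"twist":0,"fingers":-1},{"slide":[0,0,0],"twist":0,"fingers":-1},{"slide":[0,0,0],"twist":0,"fingers":-1},{"slide":[0,0,0],"twist":0,"fingers":-1}]'
sed -i 's/235:360/260:410/; s/125:230,235/125:251,235/; s/130:235,200:325/110:236,190:340/; s/125:230,260/125:251,260/' look.py
python3 look.py i.png
python3 -c "
from h import *
capture('side');capture('top')
for l in 'dish dish_tab sweet_center dish_middle teal_cup_mid white_cup_mid'.split(): print(l,*tri(l))"
```

```text
clock: 13.93
ee_pos: [0.5242, -0.0521, 0.2158]
orientation: [0.0, 0.2, 0.98, -0.0]
contact_force: [0.7, -0.7, -5.2]
finger_gap: 0.0129
clock: 15.6
ee_pos: [0.5243, -0.0521, 0.2158]
orientation: [0.0, -0.007, 1.0, -0.0]
contact_force: [-0.4, -0.5, -4.9]
finger_gap: 0.013
t 15.6 p [ 0.5243 -0.0521  0.2158] yaw_y 90.81 tilt 0.0 gap 0.012981876275888577 F [-0.38 -0.46 -4.9 ] j7 1.4099488960571778
tool-axes cm to target [-0.05 -0.04  9.88]
dish [ 0.5278 -0.0598  0.0962] {'side': ([175.1, 264.9], 0.93), 'top': ([164.9, 290.0], 0.55)} [1.9 2.3]
dish_tab None {'side': ([142.7, 287.6], 0.74), 'top': None}
sweet_center [ 0.5292 -0.0506  0.1415] {'side': ([161.4, 258.6], 0.62), 'top': ([165.0, 290.3], 0.59)} [1.7 2.1]
dish_middle [ 0.5213 -0.0544  0.1171] {'side': ([170.0, 264.6], 0.93), 'top': ([168.2, 289.5], 0.93)} [0.5 0.6]
teal_cup_mid None {'side': ([158.6, 297.0], 0.59), 'top': None}
white_cup_mid [0.4726 0.2023 0.0189] {'side': ([278.4, 223.7], 0.72), 'top': ([194.5, 171.2], 0.75)} [1.3 1.3]
```

View pics/i.png

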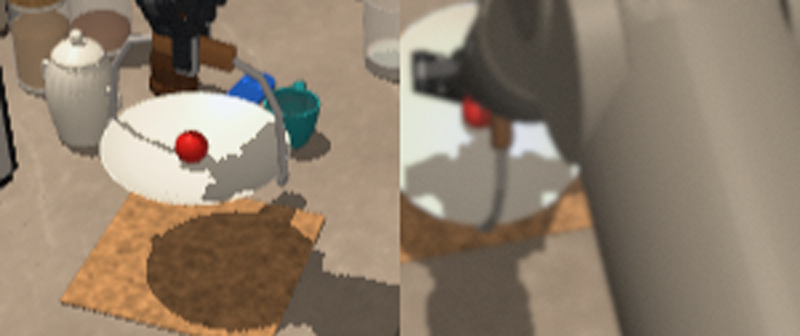

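```bash
python3 -c "
from h import *
print('sweet',back('side',[262.0,165.1],.134),back('top',[260+478/2.667,125+112/2.667],.134))
print('tab pred px (col,row)',proj('side',[.526,-.173,.132]),'teal (z .032)',back('side',[297,157.5],.032))
s=read_state();print(s['clock'],np.abs(s['qd']).max());print(close_job())"
```

```text
sweet [ 0.5236285  -0.04900175  0.134     ] [ 0.52309744 -0.35895972  0.134     ]
tab pred px (col,row) [[286.08386894 140.53797543]] teal (z .032) [ 0.52952054 -0.24938539  0.032     ]
16.4 0.0020237250351209262
the job is handed in; nothing more can be done
None
```

I took the dish by its wooden bar and lifted it straight up. I checked it by picture at 38 mm and raised it to about 98 mm. Only then did I turn it about 81° towards the teal cup, and I handed the job in at 16.4 s, still holding it.

**What agreed in the last checks**
- **Tool:** its tilt is 0.00° and it is still (joint speeds at most 0.002 rad/s). It stands within a few mm of the mat's centre and carries 4 to 5 N of weight.
- **Grip:** the finger gap is 13 mm, which fits the 14 mm bar.
- **Tab:** it should sit at side-view pixel column 286, row 141. The network found it at (288, 143), so the dish turned with the gripper. By my estimate the line out through the tab passes about 3 to 10 mm from the teal cup's centre.
- **Sweet:** in the side view it lies about 3 mm from the dish's axis.

**What failed or disagreed**
- **Top view:** the arm hid the tab and the teal cup from the top camera, so both were checked in the side view only.
- **Sweet in the top view:** my check gave a nonsense y of −0.359 because I forgot the 400-pixel offset of the right half of the picture. I handed in without redoing it.
- **Teal cup:** the two cameras differ by about 15 to 20 mm along y. That is nearly along the tab's line, so it hardly affects the aim.
- **Cups not disturbed:** the teal cup's side-view pixel moved by about 2, and the white cup's triangulated position by about 5 mm. I put both down to network scatter, since nothing went near either cup.

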